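# Refit the washed hood-light glass under its sprung clips

### The arm

A 6-joint arm with a two-finger parallel gripper is mounted at the origin on the work surface. World frame = base frame: x ahead of the robot, y to its left, z up, the work surface at z = 0. Lengths are in m, angles in rad, forces in N, time in s.
With the tool pointing down it reaches from about 0.275 to 0.725 m from the base axis. Payload 15.9 kg.
Tool frame: the origin (TCP) lies between the finger pads; the fingertips stand 14 mm ahead of it and the grasp point (between the pads) lies 5 mm behind it; z points along the fingers, y is the line along which they close (so a half turn about z gives the same grasp; the last joint's range is limited). The gripper opens to 85 mm and grips with 20 to 120 N. Pads are 22 mm wide; open, the fingers measure 114 mm over their backs; the gripper's body (76 mm by 85 mm) begins 54 mm behind the grasp point. The pads swing forward as they close: fully open they stand 13 mm farther back than shut.
Start: joints at [1.325, 0.213, -0.034, 1.323, 0, 1.571], TCP at [0.122, 0.485, 0.245] pointing down, gripper open.
Joint ranges: [-2.98, 2.98], [-0.74, 1.72], [-1.14, 1.35], [-2.1, 2.04], [-1.57, 1.44], [-3.14, 3.14]. Speed limits (rad/s): [1.89, 1.89, 2.39, 2.57, 3.14, 3.14].

### API

Orientations are given as a unit quaternion [w, x, y, z].
In Python, from cell import * gives the robot as it stands.
- The arm moves only by the shell command python3 -m inch 'ROWS' [FORCE]. ROWS is JSON, a list of rows, each a list of 3 entries, a list of its own where there are three numbers: the opening, from 0 (shut) to 1 (fully open), then the shift along the tool's x, y, z in units of 50 mm (1.0 is 50 mm), then the turn about the tool's z in degrees. In form: [[hand, [dx, dy, dz], turn], ...]. A call has 1 to 10 rows; each row shifts and turns the commanded pose from where the row before left it, along the tool's axes as they then stand; what a row does not reach is not made up. A row lasts 1/10 s, in which the tool goes at most 50 mm and 8.59 degrees, less where a joint would pass 70% of its speed; a pose out of reach is approached as far as the arm can. A call is refused whole if a number of a shift passes 1 or a number of a turn 8.59, either way. A call with a gripper value outside its range is refused whole. The fingers move at their own pace and stop on an object; FORCE is the grip in N (left out, the last holds). Time passes only in rows, so rows that do not move let the fingers close. It gives the time, the measured TCP pose, the force, the opening and the grip force at its end, in the units of the state.
- state(): the state, without advancing time (a new reading comes with each control period).
- capture(name): name is "side" or "top"; returns a dict with "pixels" (420x560x3 uint8, blue, green, red), "z_map" (420x560 float32, m along the optical axis (not along the pixel's ray), 0 where there is no reading), "fx", "fy", "cx", "cy" (pixels), "origin" and "attitude" of the camera in the world. Camera axes: x right, y up, looking along -z (the intrinsics and any distortion apply to the point x, -y, -z); pixel columns grow to the right and rows downward; lengths in m; the calibration is good to about 2 mm. A picture is of the moment at which its call begins.
- sign_off(): hands the job in; it is judged then, once.
The state is a dict: "t": time; "qpos": joint angles; "qd": joint speeds; "joint_torque": joint torques, N m; "ee_pos": TCP position; "orientation": TCP orientation; "force": force on the tool from outside, world axes, zero at the start; "wrist_torque": the same for the moment, N m; "width": opening from 0.0 (shut) to 1.0 (fully open); "grip_force": force on a finger pad.
Only numpy, scipy, OpenCV 4.12 (cv2) and the standard library are available. Lean on these libraries where they do the work, as an engineer would, in place of code of your own. Each camera call takes 0.05 s, during which the arm holds its last target. There are 200 camera calls.

### The job

The light fitting from the cooker hood lies face up on the bench. Pick its washed glass up off the draining mat, set it on the fitting's two rails and slide it in under the two sprung clips, gently and without forcing it against the end stop, until both clips have ridden up over the rim and snapped down inside it; then let go and leave the other things on the bench where they are.

Things in the scene. Friction and masses are not known exactly. Their poses are not given: they have to be found in the camera images.
- glass_mid (a point): Centre (half-way up) of the lamp glass: a flat frosted pane in a steel rim, 116 mm long (x), 64 wide (y), 10 thick (z up), 0.12 to 0.24 kg, loose on the mat, its underside 8 mm above the bench. The rim is 6 mm wide and 10 high all round; the pane in it is 5 mm thick, flush with the rim underneath, so its top face lies 5 mm below the rim's top. Starts right side up; either end may go in first
- mat: Black rubber draining mat, fixed, 170 x 110 x 3 mm, origin on the bench under its middle. Ribs along its x, to 8 mm high, run under the middle of the glass only (y within 21 mm), so beside the long sides of the glass fingers can go down to 3 mm above the bench
- fitting: The light fitting, fixed to the bench; origin on the bench under the middle of the fitted glass, x from the open end to the clip end, z up. Back plate x -80 to +130, y -75 to +75 mm, 3 mm thick. On it a lamp trough 46 mm wide; the tops of its side walls (y -21.5 and +21.5, x -62 to +70) are the rails, 44 mm above the bench. The glass overhangs them 9 mm each side: room for fingers
- rail_mouth (a point): Middle of the open end of the rails, level with their tops (fitting x -62, z 44 mm). The glass is laid level on the rails from above at this end, short of the clips (glass centre at fitting x -47 is clear of everything), and slides along +x. From x +23 mm cheeks flank it (tops 54 mm above the bench), flared, with 1.5 mm play each side from x +36: hold the glass behind its middle
- home (a point): Nominal place of the glass centre when home (fitting x 0, y 0, z 49 mm), its leading end at the end stop (a slightly soft silicone bar, nominal face at fitting x +58). But the carrier of stop and clips is adjustable: screwed down through a slot, anywhere within 10 mm either way along x. Its true place is not measured: feel or see when the clips snap and the stop is met (push 10 N at most)
- clip_bend (a point): Nominal low bends of the two sprung clips (fitting x +48.5, at y +18 and -18, 48 mm above the bench; they shift with the carrier). Strips 10 mm wide hinged at x +98, z 58, reaching towards the open end; noses turned up at x +27, z 60. The rim meets the noses with the glass centre about 20 mm short of home, rides under, and the clips snap down inside the rim 1 to 3 mm before the stop
- clip_left (a joint): Lift in rad of the clip at fitting y +18 mm: 0 down with no glass under it, about 0.11 riding on top of the rim, about 0.015 snapped down inside the rim on the pane. Riding up takes a push of 2 to 6 N, sliding on 1 to 3 N; a dip in the push as they snap
- clip_right (a joint): The same for the clip at y -18 mm
- bowl_mid (a point): Middle of a steel bowl, 150 mm wide, 60 mm high, standing on the bench: leave it alone
- bottle_mid (a point): Middle of an upright yellowish squeeze bottle, 62 mm wide, 195 mm high, standing on the bench: leave it alone
- screwdriver_grip (a point): Handle of a screwdriver lying on the bench near the robot: leave it alone
There are look-alikes about, which are no part of the job. There is more than one size of the part that bears glass_mid; the job needs the smallest.

How it is judged:
By the outcome, as a careful person would: the job done as asked, in the order asked, and still so for the second after the job is handed in, with the robot touching nothing.
It also fails if it takes over 69 s, if anything falls off the work surface, if the arm or the gripper's body presses on something with over 40 N, if the wrist force passes 120 N, or if a joint passes its speed limit or range.

## Working session

There is one attempt and no reset: what is moved stays moved. The work goes in short steps, Python scripts to look and compute and a shell command to move; the robot and the scene stay as the last step left them, time stands still between calls to the robot, and variables do not carry over. Pictures are saved under pics/ and viewed, at most 10 in all, crops included, and the job is handed in when it is done.

```bash
mkdir -p pics
cat > h.py <<'E'
from cell import *
import numpy as np, cv2, pickle
from scipy.spatial.transform import Rotation as R
def rot(q): return R.from_quat([q[1],q[2],q[3],q[0]]).as_matrix()
def cloud(c):
    h,w=c["z_map"].shape
    u,v=np.meshgrid(np.arange(w),np.arange(h)); z=c["z_map"]
    p=np.stack([(u-c["cx"])/c["fx"]*z,-(v-c["cy"])/c["fy"]*z,-z],-1)
    a=np.array(c["attitude"]); A=rot(a) if a.size==4 else a
    return p@A.T+np.array(c["origin"])
def ray(c,u,v,zp):
    a=np.array(c["attitude"]); A=rot(a) if a.size==4 else a
    d=A@np.array([(u-c["cx"])/c["fx"],-(v-c["cy"])/c["fy"],-1]); o=np.array(c["origin"])
    return o+d*(zp-o[2])/d[2]
E
python3 - <<'E'
from h import *
for n in("top","side"):
    c=capture(n); cv2.imwrite(f"pics/{n}0.png",c["pixels"]); pickle.dump(c,open(n+".pkl","wb"))
    print({k:v for k,v in c.items() if k not in("pixels","z_map")})
print(state())
E
```

```text
{'fx': 392.5851438620713, 'fy': 392.5851438620713, 'cx': 283.18973700124906, 'cy': 205.63013402881765, 'origin': array([0.42826599, 0.04047654, 1.16557476]), 'attitude': array([-0.70473436, -0.02431295,  0.03469367,  0.70820528])}
{'fx': 513.0628693182231, 'fy': 513.0628693182231, 'cx': 279.5301581177639, 'cy': 206.6736009096027, 'origin': array([ 0.2106245 , -0.83571784,  1.18114892]), 'attitude': array([ 0.93020598,  0.33252479, -0.0609367 , -0.14293642])}
{'t': 0.1, 'qpos': array([ 1.32500941e+00,  2.13316669e-01, -3.49754768e-02,  1.32349070e+00,
        2.91371696e-06,  1.57079970e+00]), 'qd': array([-2.28043595e-04, -3.07458142e-04,  1.77831087e-03,  6.50836886e-04,
        6.03578893e-05,  2.41272357e-04]), 'joint_torque': array([-1.09755576e-03, -6.87242460e+01,  4.87810242e+01,  1.20797762e-02,
       -1.41652295e-04, -3.22552182e-05]), 'ee_pos': array([0.12159031, 0.48469957, 0.24486906]), 'orientation': array([-6.19108559e-05,  1.22586013e-01,  9.92457770e-01, -4.89360222e-04]), 'force': array([-0.37375298,  0.98268384, -0.00417822]), 'wrist_torque': array([-0.00203399, -0.02988843, -0.03433845]), 'grip_force': 0.0, 'width': 0.9947669894007771}
```

View pics/top0.png

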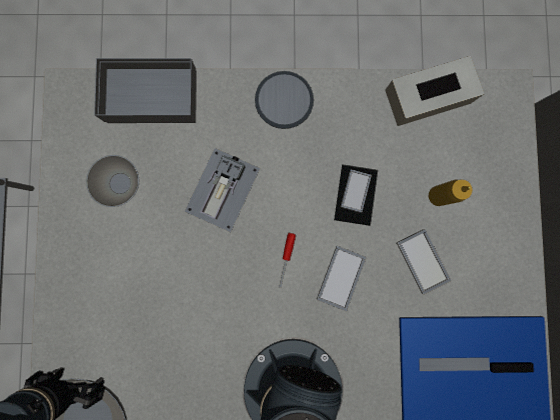

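View pics/side0.png

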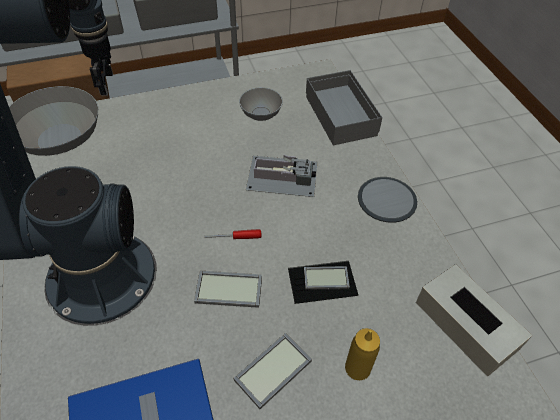

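Candidates for the glass in the top view are (356,191) on the black mat, and larger ones at (341,278) and (423,261) on the bare bench. The description (smallest, on the mat) points to (356,191). I'll check it in one close crop together with the fitting.

Run:
```python
from h import *
c=pickle.load(open("top.pkl","rb")); s=pickle.load(open("side.pkl","rb"))
f=lambda im,x,y,w,h:cv2.resize(im[y:y+h,x:x+w],(400,300),interpolation=cv2.INTER_CUBIC)
a=np.hstack([f(c["pixels"],170,143,106,90),f(c["pixels"],310,155,92,76)])
b=np.hstack([f(s["pixels"],235,145,92,70),f(s["pixels"],280,245,92,70)])
cv2.imwrite("pics/crop.png",np.vstack([a,b]))
P=cloud(c); im=c["pixels"].astype(int)
# minAreaRects in world xy from depth: glass on mat, mat, fitting plate
def rect(m,z):
    m=m.astype(np.uint8); cs,_=cv2.findContours(m,cv2.RETR_EXTERNAL,cv2.CHAIN_APPROX_NONE)
    k=max(cs,key=cv2.contourArea)
    w=np.array([ray(c,u,v,z)[:2] for u,v in k[:,0]]).astype(np.float32)
    (x,y),(l,b),an=cv2.minAreaRect(w*1000); print(round(x,1),round(y,1),round(l,1),round(b,1),round(an,2))
def win(m,x0,x1,y0,y1):
    o=np.zeros_like(m); o[y0:y1,x0:x1]=m[y0:y1,x0:x1]; return o
g=im.sum(2)
rect(win(g<90,325,390,155,235),.003)
rect(win(g>200,336,378,166,215),.018)
hsvv=im[...,0]-im[...,2]
for t in(8,12,16): rect(win(hsvv>t,180,262,145,235),.003)
print(im[205,200],im[188,224],im[140,224],im[191,356],im[191,344], [im[191,x].tolist() for x in range(332,380,3)])
print(np.round(P[191,340:372:2,2]*1000), np.round(P[180,200:250:2,2]*1000))
```

```text
557.7 -193.2 106.0 166.1 80.93
568.7 -191.4 65.5 116.0 74.31
575.0 204.4 147.4 208.0 65.44
454.0 186.4 0.0 0.0 0.0
454.0 186.4 0.0 0.0 0.0
[116 106 103] [87 98 99] [132 135 134] [163 158 155] [47 48 47] [[120, 121, 121], [119, 122, 121], [35, 37, 38], [16, 19, 16], [47, 48, 47], [146, 144, 145], [160, 157, 155], [158, 153, 152], [163, 158, 155], [159, 154, 153], [159, 156, 153], [87, 86, 86], [13, 13, 15], [4, 8, 6], [40, 40, 40], [131, 133, 133]]
[-1.  7.  7. 17. 12. 12. 14. 20. 11. 16. 13. 16. 14. 19.  5.  2.] [-2. -0.  0.  5. 54. 50.  3. 55. 50. 58. 36. 35. 35. 35. 61. 59. 53. 56.
  3.  2. -2.  4.  4.  7.  4.]
```

View pics/crop.png

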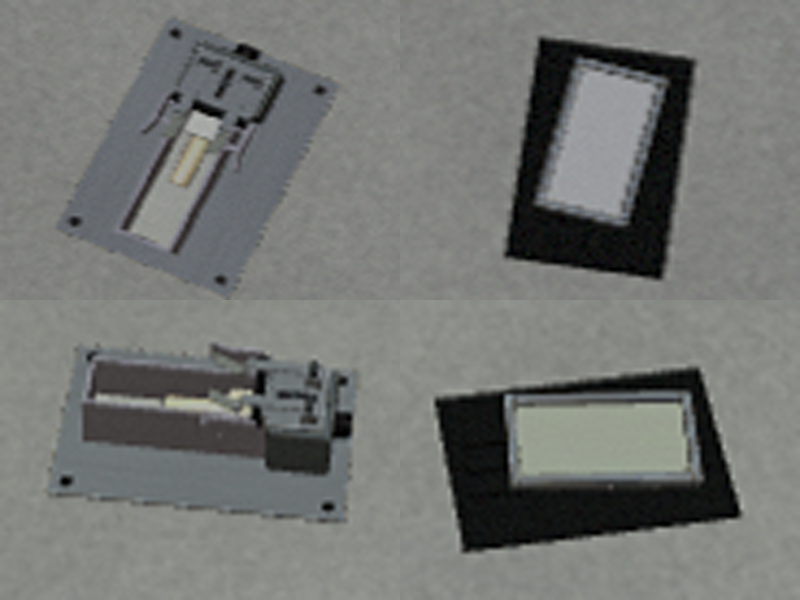

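The crop confirms it. The pane on the black mat at (356,191) measures 116 x 65 mm, so it's the small one. The fitting is at (224,188), with its clips towards the top of the image, along about -24.6°. The glass long axis is at about -15.7°.

```bash
python3 -m inch '[[1,[-0.67,-0.64,0],0.4],[1,[-0.67,-0.64,0],0.4],[1,[-0.67,-0.64,0],0.4],[1,[-0.67,-0.64,0],0.4],[1,[-0.67,-0.64,0],0],[1,[-0.67,-0.64,0],0],[1,[-0.67,-0.64,0],0],[1,[-0.67,-0.64,0],0],[1,[-0.67,-0.64,0],0],[1,[-0.67,-0.64,0],0]]' 50
cat >> h.py <<'E'
def togo(x,y,z,yaw):
    s=state(); M=rot(s["orientation"]); d=M.T@(np.array([x,y,z])-s["ee_pos"])
    cy=np.degrees(np.arctan2(M[1,0],M[0,0]))
    print("t",round(s["t"],2),"pos",np.round(s["ee_pos"]*1000,1),"yaw",round(cy,2),"shift units",np.round(d/.05,3),"turn",round((cy-yaw+180)%360-180,2),"F",np.round(s["force"],1),"w",round(s["width"],3),"g",round(s["grip_force"],1))
E
python3 - <<'E'
from h import *
togo(.5475,-.1855,.12,164.3)
# side-view checks on glass and plate
c=pickle.load(open("side.pkl","rb")); im=c["pixels"].astype(int); g=im.sum(2)
def rect(m,z,x0,x1,y0,y1):
    o=np.zeros(m.shape,np.uint8); o[y0:y1,x0:x1]=m[y0:y1,x0:x1]
    cs,_=cv2.findContours(o,cv2.RETR_EXTERNAL,cv2.CHAIN_APPROX_NONE); k=max(cs,key=cv2.contourArea)
    w=np.array([ray(c,u,v,z)[:2] for u,v in k[:,0]]).astype(np.float32)
    (x,y),(l,b),an=cv2.minAreaRect(w*1000); print(*np.round([x,y,l,b,an],2))
rect(g>200,.015,300,352,262,293)
for t in(6,9,12): rect((im[...,0]-im[...,2]>t)|(g<200),.003,240,325,150,200)
print(im[150:200:5,255].tolist(), im[190,240:255:3].tolist())
E
```

```text
t: 1.1
ee_pos: [0.3609, 0.0861, 0.2453]
orientation: [0.0, 0.136, 0.991, 0.0]
force: [1.5, 1.2, 0.0]
width: 1.001
grip_force: 0.0
t 1.1 pos [360.9  86.1 245.3] yaw 164.31 shift units [-5.061 -4.22   2.507] turn 0.01 F [1.5 1.2 0. ] w 1.001 g 0.0
569.81 -192.13 65.75 115.42 74.33
577.93 206.32 154.23 207.21 65.35
586.99 212.72 86.4 196.33 62.87
580.2 194.17 61.17 192.82 69.39
[[128, 134, 131], [134, 139, 135], [121, 117, 112], [129, 121, 122], [63, 64, 70], [64, 63, 69], [120, 117, 111], [119, 117, 110], [110, 111, 108], [136, 142, 139]] [[136, 141, 139], [133, 138, 136], [102, 108, 104], [84, 87, 86], [94, 98, 97]]
```

```bash
python3 -m inch '[[1,[-0.72,-0.6,0],0],[1,[-0.72,-0.6,0],0],[1,[-0.72,-0.6,0.2],0],[1,[-0.72,-0.6,0.4],0],[1,[-0.72,-0.6,0.4],0],[1,[-0.72,-0.6,0.5],0],[1,[-0.72,-0.6,0.5],0],[1,[0,0,0.5],0],[1,[0,0,0.5],0],[1,[0,0,0],0]]'
python3 - <<'E'
from h import *
togo(.548,-.1858,.032,164.3)
E
```

```text
t: 2.1
ee_pos: [0.54, -0.1759, 0.0956]
orientation: [-0.003, 0.137, 0.991, 0.001]
force: [-0.1, -0.6, 0.6]
width: 1.001
grip_force: 0.0
t 2.1 pos [ 540.  -175.9   95.6] yaw 164.29 shift units [-0.214 -0.147  1.271] turn -0.01 F [-0.1 -0.6  0.6] w 1.001 g 0.0
```

```bash
python3 -m inch '[[1,[-0.2,-0.15,0.2],0],[1,[0,0,0.4],0],[1,[0,0,0.4],0],[1,[0,0,0.2],0],[1,[0,0,0],0]]'
python3 - <<'E'
from h import *
togo(.548,-.1858,.02,164.3)
c=capture("side"); im=c["pixels"]; pickle.dump(c,open("s1.pkl","wb"))
cv2.imwrite("pics/g1.png",cv2.resize(im[200:320,250:400],(750,600),interpolation=cv2.INTER_CUBIC))
E
```

```text
t: 2.6
ee_pos: [0.5497, -0.1863, 0.0385]
orientation: [-0.0, 0.136, 0.991, 0.0]
force: [0.2, -0.2, 0.9]
width: 1.0
grip_force: 0.0
t 2.6 pos [ 549.7 -186.3   38.5] yaw 164.32 shift units [0.035 0.002 0.371] turn 0.02 F [ 0.2 -0.2  0.9] w 1.0 g 0.0
```

View pics/g1.png

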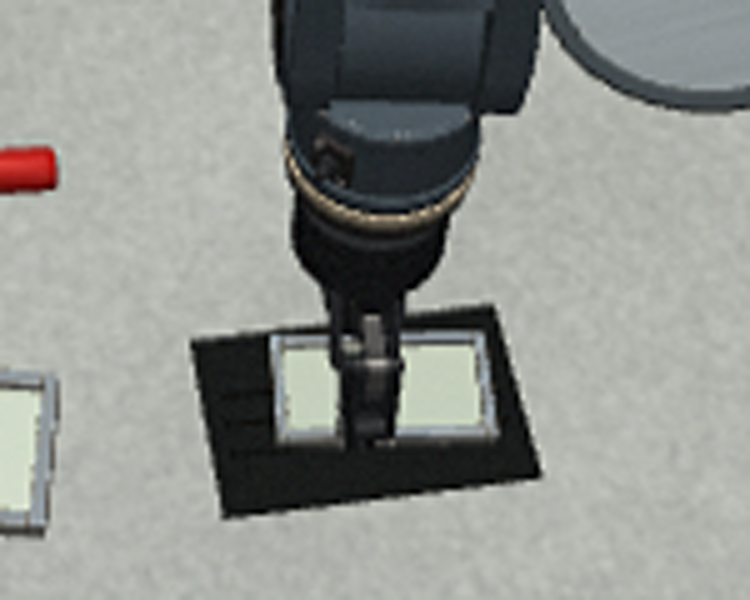

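```bash
python3 - <<'E'
from h import *
c=pickle.load(open("s1.pkl","rb")); P=cloud(c); 
s=state(); M=rot(s["orientation"])
for v in range(276,296,2):
    q=(P[v,318:331:2]-s["ee_pos"])@M
    print(v,np.round(q[:,1]*1000).astype(int),np.round(q[:,2]*1000).astype(int))
E
python3 -m inch '[[1,[0.02,0,0.18],0],[1,[0,0,0.18],0],[1,[0,0,0],0],[1,[0,0,0],0]]'
```

```text
276 [-47 -70 -71 -69 -69 -70   6] [-55 -93 -94 -91 -91 -93  31]
278 [-50 -69 -70 -67 -67 -72  -4] [-52 -82 -84 -79 -78 -86  25]
280 [-54 -70 -71 -70 -71 -70  -9] [-48 -75 -76 -74 -75 -73  28]
282 [-56 -72 -70 -71 -60 -72 -15] [-43 -70 -66 -67 -49 -67  27]
284 [-49 -73 -67 -70 -66 -72 -18] [-20 -62 -51 -56 -49 -59  33]
286 [-71 -73 -74 -74 -73 -75 -31] [-49 -52 -54 -52 -51 -54  21]
288 [-50 -56 -55 -57 -29 -30 -32] [ -3 -13 -11 -14  33  33  29]
290 [-32 -31 -30 -32 -32 -32 -34] [38 40 41 39 39 39 36]
292 [-37 -38 -38 -35 -40 -38 -38] [40 38 39 43 36 39 40]
294 [-45 -42 -43 -43 -47 -42 -41] [36 42 40 40 34 42 44]
t: 3.05
ee_pos: [0.5487, -0.186, 0.0209]
orientation: [-0.0, 0.136, 0.991, 0.0]
force: [0.0, 0.5, 0.4]
width: 1.006
grip_force: 0.0
```

```bash
python3 -m inch '[[1,[0.01,0,0.18],0],[1,[0,0,0],0],[0.8,[0,0,0],0],[0.6,[0,0,0],0],[0.4,[0,0,0],0],[0.3,[0,0,0],0],[0.3,[0,0,0],0],[0.3,[0,0,0],0]]' 45
```

```text
t: 3.85
ee_pos: [0.5485, -0.1859, 0.0123]
orientation: [0.0, 0.136, 0.991, -0.0]
force: [-1.8, 1.1, 5.2]
width: 0.734
grip_force: 50.2
```

```bash
python3 -m inch '[[0.3,[0,0,-0.1],0],[0.3,[0,0,-0.2],0],[0.3,[0,0,-0.4],0],[0.3,[0,0,-0.6],0],[0.3,[0,0,-0.6],0],[0.3,[0,0,-0.4],0],[0.3,[0,0,0],0],[0.3,[0,0,0],0]]'
python3 - <<'E'
from h import *
c=capture("side"); pickle.dump(c,open("s2.pkl","wb"))
cv2.imwrite("pics/g2.png",cv2.resize(c["pixels"][170:290,250:400],(750,600),interpolation=cv2.INTER_CUBIC))
o=np.array([552.8,214.8])/1000; a=np.radians(-24.5); u=np.array([np.cos(a),np.sin(a)])
x,y=o+(-.047-.022)*u; togo(x,y,.12,155.5)
E
```

```text
t: 4.65
ee_pos: [0.5484, -0.1859, 0.127]
orientation: [0.0, 0.136, 0.991, -0.0]
force: [0.4, -0.1, -2.1]
width: 0.734
grip_force: 50.1
t 4.7 pos [ 547.9 -185.7  126.2] yaw 164.32 shift units [3.435 7.95  0.129] turn 8.82 F [ 0.   1.1 -2.6] w 0.736 g 50.1
```

View pics/g2.png

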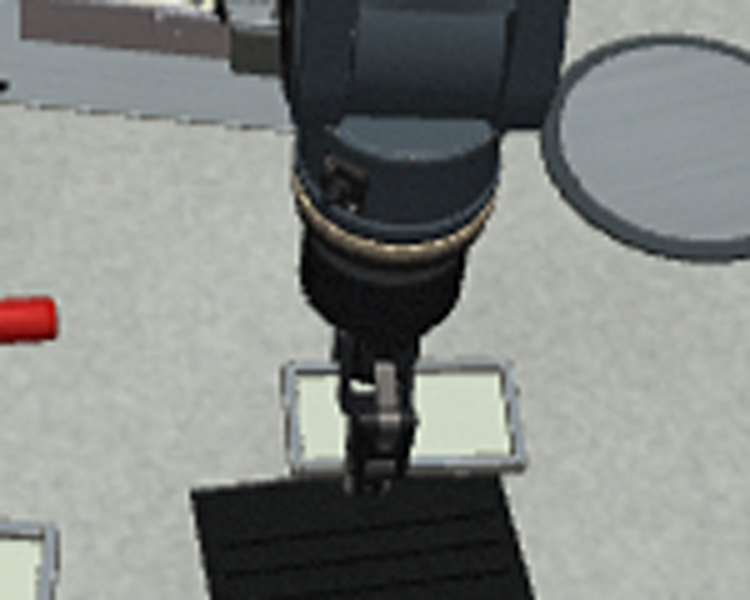

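```bash
python3 -m inch '[[0.3,[0.2,0.5,0],0],[0.3,[0.4,0.87,0],0],[0.3,[0.4,0.87,0],0],[0.3,[0.4,0.87,0],0],[0.3,[0.4,0.87,0],0],[0.3,[0.4,0.87,0],0],[0.3,[0.4,0.87,0],0],[0.3,[0.35,0.8,0],0],[0.3,[0.3,0.7,0],0],[0.3,[0.2,0.4,0],0]]'
python3 -m inch '[[0.3,[0,0.2,0],3],[0.3,[0,0,0],3],[0.3,[0,0,0],2.8],[0.3,[0,0,0],0]]'
python3 - <<'E'
from h import *
o=np.array([552.8,214.8])/1000; a=np.radians(-24.5); u=np.array([np.cos(a),np.sin(a)])
x,y=o+(-.047-.0215)*u; togo(x,y,.07,155.5)
E
```

```text
t: 5.7
ee_pos: [0.4839, 0.23, 0.1257]
orientation: [-0.001, 0.135, 0.991, -0.0]
force: [-0.8, -1.8, -1.6]
width: 0.733
grip_force: 50.1
t: 6.1
ee_pos: [0.4872, 0.237, 0.1257]
orientation: [-0.001, 0.212, 0.977, -0.001]
force: [-0.4, 0.5, -2.6]
width: 0.734
grip_force: 50.1
t 6.1 pos [487.2 237.  125.7] yaw 155.48 shift units [-0.009  0.142  1.114] turn -0.02 F [-0.4  0.5 -2.6] w 0.734 g 50.1
```

Next I come down to about 15 mm above the rails and measure the lateral position and yaw of glass and fitting in both views.

```bash
python3 -m inch '[[0.3,[0,0.14,0.2],0],[0.3,[0,0,0.4],0],[0.3,[0,0,0.4],0],[0.3,[0,0,0.2],0],[0.3,[0,0,0],0]]'
python3 - <<'E'
from h import *
togo(.49,.243,.0483,155.5)
f=lambda im,x,y,w,h:cv2.resize(im[y:y+h,x:x+w],(400,300),interpolation=cv2.INTER_CUBIC)
c=capture("top"); s=capture("side"); pickle.dump((c,s),open("m.pkl","wb"))
cv2.imwrite("pics/m.png",np.hstack([f(c["pixels"],170,143,106,80),f(s["pixels"],235,135,100,75)]))
E
```

```text
t: 6.6
ee_pos: [0.4899, 0.2432, 0.0652]
orientation: [-0.001, 0.212, 0.977, -0.001]
force: [-0.0, -0.1, -1.9]
width: 0.738
grip_force: 50.1
t 6.6 pos [489.9 243.2  65.2] yaw 155.55 shift units [-0.004 -0.001  0.337] turn 0.05 F [-0.  -0.1 -1.9] w 0.738 g 50.1
```

View pics/m.png

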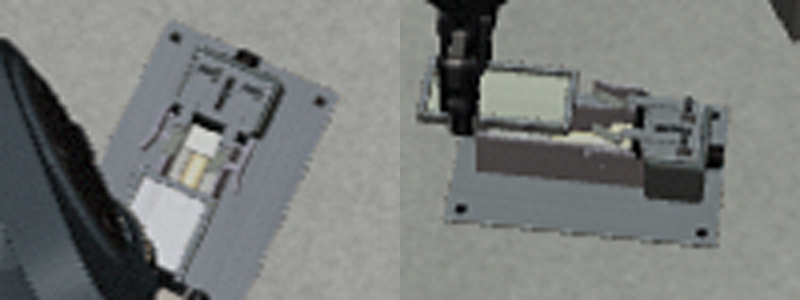

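Run:
```python
from h import *
c=pickle.load(open("top.pkl","rb")); s=pickle.load(open("side.pkl","rb")); m,ms=pickle.load(open("m.pkl","rb"))
def cen(c,u,v,r=3):
    g=c["pixels"].sum(2).astype(float); u,v=int(round(u)),int(round(v)); b=g[v-r:v+r+1,u-r:u+r+1]; w=np.clip(np.percentile(b,70)-15-b,0,None)
    yy,xx=np.mgrid[-r:r+1,-r:r+1]; return u+(w*xx).sum()/w.sum(), v+(w*yy).sum()/w.sum()
T=[(170+x/3.774,143+y/3.333) for x,y in[(72,221),(220,280),(320,90),(175,34)]]
S=[(235+x/4,135+y/4) for x,y in[(60,209),(701,232)]]+[(235+92/4.35,145+(357-300)/4.286),(235+342/4.35,145+(380-300)/4.286)]
H=np.array([ray(c,*cen(c,*p),.0035)[:2] for p in T])*1000; print("top holes",H.round(1).tolist())
Hs=np.array([ray(s,*cen(s,*p),.0035)[:2] for p in S])*1000; print("side",Hs.round(1).tolist())
for n,(bl,br,fr,fl) in(("top",H),("side",(Hs[2],Hs[0],Hs[1],Hs[3]))):
    ax=(fr+fl-br-bl); print(n,"centre",((bl+br+fr+fl)/4).round(1),"ang",np.degrees(np.arctan2(ax[1],ax[0])).round(2),"len",np.linalg.norm(ax)/2)
# glass bright rim mask in current top view, in fitting-aligned coords
a=np.radians(-24.5);u=np.array([np.cos(a),np.sin(a)]);n=np.array([-u[1],u[0]])
for nm,cc,(cx,cy,w,h) in(("top",m,(200,185,30,40)),("side",ms,(270,140,115,30))):
    P=cloud(cc); 
    im=cc["pixels"]; g=cv2.cvtColor(im,cv2.COLOR_BGR2GRAY)
    # lateral profile across glass at fitting x from -10..-20 (leading part)
    for fx in(.0,-.008,-.016,-.024,-.030):
        prof=[]
        A=rot(cc["attitude"])
        for ly in np.arange(-42,43,1.0):
            p=np.append(np.array([.5528,.2148])+fx*u+n*ly/1000,.0709); q=A.T@(p-cc["origin"]); 
            uu=cc["cx"]+cc["fx"]*q[0]/-q[2]; vv=cc["cy"]-cc["fy"]*q[1]/-q[2]
            prof.append(cv2.getRectSubPix(g,(1,1),(float(uu),float(vv)))[0,0])
        print(nm,fx,[int(x) for x in prof[::2]])
```

```text
top holes [[516.8, 300.8], [464.1, 186.2], [633.8, 108.9], [685.9, 223.5]]
side [[464.9, 181.4], [934.1, 17.8], [519.8, 292.1], [683.5, 219.5]]
top centre [575.1 204.9] ang -24.52 len 186.2040949716415
side centre [650.5 177.7] ang -20.47 len 337.7764597063387
top 0.0 [129, 131, 128, 120, 99, 110, 126, 143, 170, 189, 197, 199, 196, 193, 195, 197, 198, 200, 198, 197, 198, 199, 197, 197, 197, 193, 190, 189, 191, 192, 195, 197, 187, 138, 121, 120, 118, 115, 118, 126, 128, 127, 129]
top -0.008 [128, 128, 128, 114, 101, 115, 124, 141, 174, 192, 200, 198, 198, 196, 195, 195, 194, 195, 197, 196, 196, 196, 199, 198, 196, 192, 189, 188, 190, 193, 196, 198, 180, 140, 124, 122, 121, 118, 123, 127, 128, 126, 127]
top -0.016 [130, 131, 130, 109, 102, 125, 132, 149, 180, 194, 198, 197, 197, 197, 198, 197, 197, 198, 198, 199, 199, 197, 197, 196, 194, 190, 189, 189, 192, 194, 195, 197, 181, 155, 135, 127, 127, 128, 129, 129, 128, 124, 123]
top -0.024 [132, 130, 128, 116, 104, 108, 126, 147, 172, 193, 199, 200, 198, 197, 197, 197, 197, 198, 196, 196, 196, 195, 196, 197, 197, 194, 190, 193, 192, 187, 
[... 666 characters left out ...]
137, 135, 134, 138, 141, 140, 139, 139]
side -0.016 [117, 80, 43, 49, 56, 87, 120, 139, 154, 161, 165, 166, 164, 163, 163, 164, 165, 166, 168, 169, 169, 168, 168, 169, 170, 170, 171, 171, 169, 164, 152, 114, 76, 89, 104, 116, 128, 136, 143, 147, 146, 144, 144]
side -0.024 [135, 88, 66, 69, 85, 117, 140, 144, 148, 157, 166, 164, 162, 163, 164, 164, 164, 166, 169, 170, 169, 169, 169, 169, 169, 169, 169, 170, 167, 163, 141, 113, 96, 88, 91, 115, 135, 139, 144, 144, 144, 142, 140]
side -0.03 [120, 76, 67, 61, 78, 99, 116, 131, 146, 160, 166, 165, 165, 164, 163, 164, 165, 167, 169, 168, 167, 167, 168, 168, 169, 169, 170, 170, 168, 165, 148, 130, 99, 67, 80, 108, 124, 131, 140, 144, 146, 142, 138]
```

```bash
python3 -m inch '[[0.3,[0,0.02,0.1],0],[0.3,[0,0,0.1],0],[0.3,[0,0,0.08],0],[0.3,[0,0,0.03],0],[0.3,[0,0,0],0]]'; python3 -m inch '[[0.3,[0,0,0.02],0],[0.3,[0,0,0],0]]'
```

```text
t: 7.2
ee_pos: [0.4911, 0.2444, 0.0512]
orientation: [-0.0, 0.212, 0.977, -0.0]
force: [-0.7, 0.3, -1.0]
width: 0.74
grip_force: 50.2
t: 7.4
ee_pos: [0.4913, 0.2445, 0.0505]
orientation: [0.0, 0.212, 0.977, 0.0]
force: [-1.0, 0.1, -2.2]
width: 0.737
grip_force: 50.2
```

```bash
for i in 1; do python3 -m inch '[[0.3,[0,0,0.03],0],[0.3,[0,0,0],0]]'; python3 -m inch '[[0.3,[0,0,0.02],0],[0.3,[0,0,0],0]]'; done
```

```text
t: 7.6
ee_pos: [0.4912, 0.2445, 0.0488]
orientation: [-0.0, 0.212, 0.977, -0.0]
force: [-0.1, 0.2, -1.6]
width: 0.735
grip_force: 50.2
t: 7.8
ee_pos: [0.4914, 0.2446, 0.0482]
orientation: [0.0, 0.212, 0.977, 0.0]
force: [-0.8, -0.8, 2.3]
width: 0.737
grip_force: 50.7
```

```bash
python3 -m inch '[[0.3,[-0.05,0,0],0],[0.3,[-0.05,0,0],0],[0.3,[-0.05,0,0],0],[0.3,[-0.05,0,0],0],[0.3,[0,0,0],0]]'
python3 - <<'E'
from h import *
f=lambda im,x,y,w,h:cv2.resize(im[y:y+h,x:x+w],(400,480),interpolation=cv2.INTER_CUBIC)
c=capture("top"); s=capture("side"); pickle.dump((c,s),open("m2.pkl","wb"))
cv2.imwrite("pics/m2.png",np.hstack([f(c["pixels"],203,145,50,60),f(s["pixels"],265,145,50,60)]))
togo(.4913,.2445,.0482,155.48)
E
```

```text
t: 8.3
ee_pos: [0.5011, 0.2403, 0.0482]
orientation: [0.0, 0.212, 0.977, 0.0]
force: [0.8, -0.1, 4.0]
width: 0.739
grip_force: 50.9
t 8.4 pos [501.1 240.3  48.2] yaw 155.5 shift units [ 0.213 -0.004  0.   ] turn 0.02 F [ 1.3 -0.6  4.1] w 0.733 g 50.9
```

View pics/m2.png

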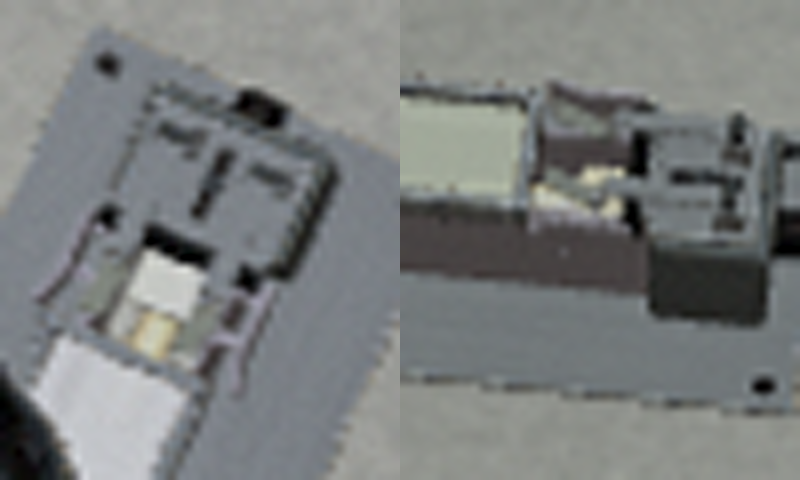

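Run:
```python
from h import *
cc,_=pickle.load(open("m2.pkl","rb")); A=rot(cc["attitude"]); a=np.radians(-24.52);u=np.array([np.cos(a),np.sin(a)]);n=np.array([-u[1],u[0]])
# rectified fitting-frame patch at z=.054: rows = fitting x (60..-10), cols = y (-50..50), 8 px/mm->6
S=6; xs=np.arange(60,-12,-1/S); ys=np.arange(50,-50,-1/S)
X,Y=np.meshgrid(xs,ys,indexing="ij")
p=np.dstack([.55235+X/1e3*u[0]+Y/1e3*n[0], .2153+X/1e3*u[1]+Y/1e3*n[1], np.full(X.shape,.054)])-cc["origin"]
q=p@A; m1=(cc["cx"]-cc["fx"]*q[...,0]/q[...,2]).astype(np.float32); m2=(cc["cy"]+cc["fy"]*q[...,1]/q[...,2]).astype(np.float32)
o=cv2.remap(cc["pixels"],m1,m2,cv2.INTER_CUBIC); 
for x in range(60,-12,-10): cv2.putText(o,str(x),(2,int((60-x)*S)+8),0,.4,(0,0,255))
for y in (33.5,0,-33.5): cv2.line(o,(int((50-y)*S),0),(int((50-y)*S),o.shape[0]),(0,255,0),1)
cv2.imwrite("pics/rect.png",o)
```

```text
(no output)
```

View pics/rect.png

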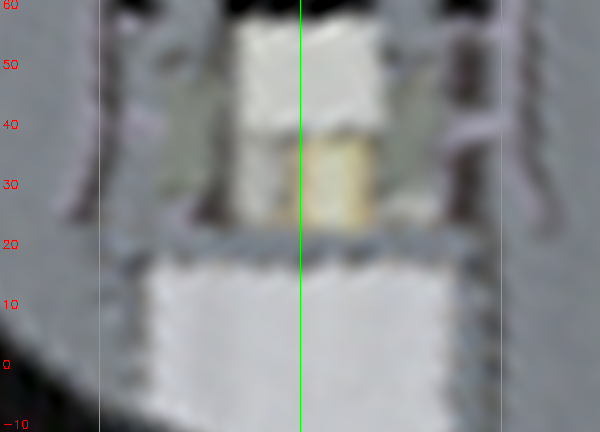

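In the rectified view the cheek tips lie at columns 72 and 545, midpoint about 308. The glass rim is at columns 110 and 490, midpoint about 300. So the glass sits about 1.4 mm too far to +y. I'll shift it, then slide with force checks.

```bash
python3 -m inch '[[0.3,[0,-0.03,0],0],[0.3,[-0.04,0,0],0],[0.3,[-0.04,0,0],0],[0.3,[-0.04,0,0],0],[0.3,[0,0,0],0]]'
cat >> h.py <<'E'
def rep():
    s=state(); a=np.radians(-24.52);u=np.array([np.cos(a),np.sin(a)]);n=np.array([-u[1],u[0]])
    d=s["ee_pos"][:2]-[.55235,.2153]; F=s["force"]
    print("t",round(s["t"],2),"glass x",round(1e3*d@u+21.5,2),"y",round(1e3*d@n,2),"z",round(s["ee_pos"][2]*1e3,2),"Fpush",round(-F[:2]@u,2),"Flat",round(F[:2]@n,2),"Fz",round(F[2],2),"g",round(s["grip_force"],1))
E
python3 -c "from h import *; rep()"
python3 -m inch '[[0.3,[-0.04,0,0],0],[0.3,[-0.04,0,0],0],[0.3,[0,0,0],0]]' >/dev/null; python3 -c "from h import *; rep()"
```

```text
t: 8.9
ee_pos: [0.5054, 0.2365, 0.0482]
orientation: [0.0, 0.212, 0.977, 0.0]
force: [-2.0, 0.5, 7.7]
width: 0.735
grip_force: 51.3
t 8.9 glass x -30.06 y -0.21 z 48.23 Fpush 2.04 Flat -0.4 Fz 7.74 g 51.3
t 9.2 glass x -26.1 y -0.22 z 48.21 Fpush 0.78 Flat 0.62 Fz 7.18 g 51.3
```

```bash
step(){ python3 -c "from h import *; rep()"; }
python3 -m inch '[[0.3,[0,0,-0.007],0],[0.3,[-0.03,0,0],0],[0.3,[0,0,0],0]]' >/dev/null; step
python3 -m inch '[[0.3,[-0.03,0,0],0],[0.3,[0,0,0],0]]' >/dev/null; step
python3 -m inch '[[0.3,[-0.03,0,0],0],[0.3,[0,0,0],0]]' >/dev/null; step
```

```text
t 9.5 glass x -24.66 y -0.43 z 48.23 Fpush 0.32 Flat -0.31 Fz 3.11 g 50.8
t 9.7 glass x -23.02 y -0.35 z 48.28 Fpush 0.52 Flat -0.65 Fz 2.82 g 50.7
t 9.9 glass x -21.49 y -0.32 z 48.25 Fpush 0.22 Flat 0.37 Fz 2.04 g 50.6
```

```bash
step(){ python3 -c "from h import *; rep()"; }
python3 -m inch '[[0.3,[-0.03,0,0],0],[0.3,[0,0,0],0]]' >/dev/null; step
python3 -m inch '[[0.3,[-0.03,0,0],0],[0.3,[0,0,0],0]]' >/dev/null; step
python3 -m inch '[[0.3,[-0.03,0,0],0],[0.3,[0,0,0],0]]' >/dev/null; step
python3 -m inch '[[0.3,[-0.03,0,0],0],[0.3,[0,0,0],0]]' >/dev/null; step
```

```text
t 10.1 glass x -20.07 y -0.32 z 48.27 Fpush 0.08 Flat -0.13 Fz 2.06 g 50.6
t 10.3 glass x -18.63 y -0.32 z 48.27 Fpush 1.7 Flat -0.92 Fz 1.54 g 50.6
t 10.5 glass x -17.07 y -0.31 z 48.27 Fpush 1.1 Flat -0.41 Fz 1.14 g 50.5
t 10.7 glass x -15.54 y -0.31 z 48.28 Fpush 2.18 Flat 0.03 Fz 0.8 g 50.5
```

```bash
step(){ python3 -c "from h import *; rep()"; }
python3 -m inch '[[0.3,[-0.03,0,0],0],[0.3,[0,0,0],0]]' >/dev/null; step
python3 -m inch '[[0.3,[-0.03,0,0],0],[0.3,[0,0,0],0]]' >/dev/null; step
python3 -m inch '[[0.3,[-0.03,0,0],0],[0.3,[0,0,0],0]]' >/dev/null; step
python3 -m inch '[[0.3,[-0.03,0,0],0],[0.3,[0,0,0],0]]' >/dev/null; step
```

```text
t 10.9 glass x -14.07 y -0.32 z 48.27 Fpush 2.36 Flat 0.24 Fz 0.32 g 50.5
t 11.1 glass x -12.52 y -0.3 z 48.28 Fpush 2.49 Flat -0.5 Fz 0.43 g 50.4
t 11.3 glass x -10.97 y -0.31 z 48.29 Fpush 1.04 Flat -0.34 Fz 0.87 g 50.3
t 11.5 glass x -9.36 y -0.27 z 48.3 Fpush 0.9 Flat -0.88 Fz -0.85 g 50.3
```

```bash
step(){ python3 -c "from h import *; rep()"; }
python3 -m inch '[[0.3,[-0.03,0,0],0],[0.3,[0,0,0],0]]' >/dev/null; step
python3 -m inch '[[0.3,[-0.02,0,0],0],[0.3,[0,0,0],0]]' >/dev/null; step
python3 -m inch '[[0.3,[-0.02,0,0],0],[0.3,[0,0,0],0]]' >/dev/null; step
python3 -m inch '[[0.3,[-0.02,0,0],0],[0.3,[0,0,0],0]]' >/dev/null; step
```

```text
t 11.7 glass x -7.9 y -0.24 z 48.32 Fpush -0.87 Flat 0.03 Fz -1.34 g 50.3
t 11.9 glass x -7.01 y -0.28 z 48.33 Fpush 1.03 Flat -0.44 Fz -1.22 g 50.3
t 12.1 glass x -6.08 y -0.26 z 48.32 Fpush 0.7 Flat 0.01 Fz -0.8 g 50.2
t 12.3 glass x -5.05 y -0.28 z 48.32 Fpush 0.04 Flat -0.13 Fz -1.88 g 50.2
```

```bash
step(){ python3 -c "from h import *; rep()"; }
python3 -m inch '[[0.3,[-0.02,0,0],0],[0.3,[0,0,0],0]]' >/dev/null; step
python3 -m inch '[[0.3,[-0.02,0,0],0],[0.3,[0,0,0],0]]' >/dev/null; step
python3 -m inch '[[0.3,[-0.015,0,0],0],[0.3,[0,0,0],0]]' >/dev/null; step
```

```text
t 12.5 glass x -4.05 y -0.25 z 48.33 Fpush 0.2 Flat 0.65 Fz -0.8 g 50.2
t 12.7 glass x -2.96 y -0.23 z 48.37 Fpush 0.01 Flat -0.03 Fz -1.57 g 50.2
t 12.9 glass x -2.18 y -0.23 z 48.38 Fpush -1.37 Flat 1.0 Fz -1.32 g 50.2
```

```bash
step(){ python3 -c "from h import *; rep()"; }
python3 -m inch '[[0.3,[-0.015,0,0],0],[0.3,[0,0,0],0]]' >/dev/null; step
python3 -m inch '[[0.3,[-0.015,0,0],0],[0.3,[0,0,0],0]]' >/dev/null; step
python3 -m inch '[[0.3,[-0.015,0,0],0],[0.3,[0,0,0],0]]' >/dev/null; step
```

```text
t 13.1 glass x -1.35 y -0.2 z 48.4 Fpush -1.95 Flat -0.58 Fz -1.4 g 50.2
t 13.3 glass x -0.89 y -0.25 z 48.31 Fpush -0.68 Flat 0.38 Fz -1.27 g 50.2
t 13.5 glass x -0.26 y -0.27 z 48.29 Fpush 1.54 Flat 0.08 Fz -1.09 g 50.3
```

```bash
step(){ python3 -c "from h import *; rep()"; }
python3 -m inch '[[0.3,[-0.01,0,0],0],[0.3,[0,0,0],0]]' >/dev/null; step
python3 -m inch '[[0.3,[-0.01,0,0],0],[0.3,[0,0,0],0]]' >/dev/null; step
python3 - <<'E'
from h import *
f=lambda im,x,y,w,h:cv2.resize(im[y:y+h,x:x+w],(400,480),interpolation=cv2.INTER_CUBIC)
c=capture("top"); s=capture("side")
cv2.imwrite("pics/e.png",np.hstack([f(c["pixels"],203,145,50,60),f(s["pixels"],265,145,50,60)]))
E
```

```text
t 13.7 glass x -0.07 y -0.24 z 48.31 Fpush 5.04 Flat 0.27 Fz 1.45 g 50.4
t 13.9 glass x -0.02 y -0.26 z 48.26 Fpush 8.69 Flat 0.26 Fz 2.6 g 50.7
```

View pics/e.png

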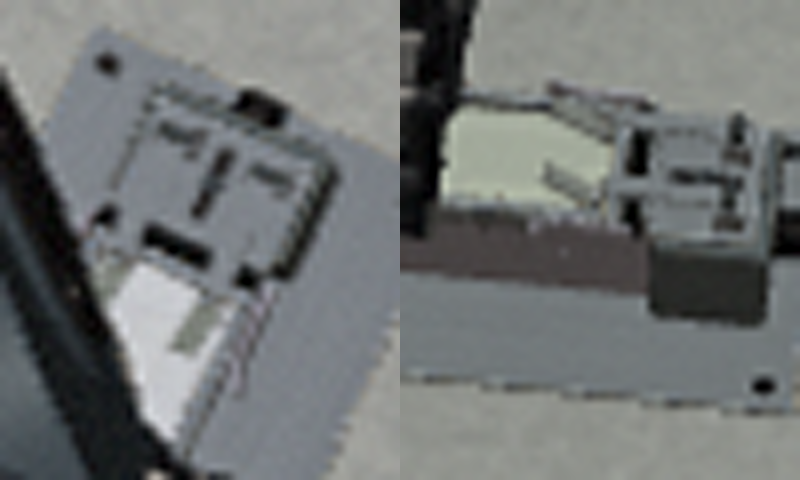

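```bash
python3 -m inch '[[0.3,[0.01,0,0],0],[0.3,[0,0,0],0]]' >/dev/null
python3 - <<'E'
from h import *
rep()
a=np.radians(-24.52);u=np.array([np.cos(a),np.sin(a)]);n=np.array([-u[1],u[0]]); o=np.array([.55235,.2153])-.0014*n
def proj(c,x,y,z):
    p=np.append(o+x*u+y*n,z)-c["origin"]; q=rot(c["attitude"]).T@p
    return np.array([c["cx"]-c["fx"]*q[0]/q[2], c["cy"]+c["fy"]*q[1]/q[2]])
s0=pickle.load(open("m2.pkl","rb"))[1]; s1=capture("side")
for y in(.018,-.018):
    for th in(0,.015,.11):
        for nm,(x,z) in dict(nose=(.027,.060),bend=(.0485,.048)).items():
            dx,dz=x-.098,z-.058; r=np.array([dx*np.cos(th)+dz*np.sin(th)*1, dz*np.cos(th)-dx*np.sin(th)])
            q=proj(s1,.098+r[0],y,.058+r[1]); print(y,th,nm,"crop px",((q-[265,145])*8).round(0))
# rectify through the vertical plane of each clip (fitting x-z), before vs now
S=8; xs=np.arange(15,65,1/S); zs=np.arange(75,40,-1/S); Z,X=np.meshgrid(zs,xs,indexing="ij")
rows=[]
for y in(.018,-.018):
    t=[]
    for c in(s0,s1):
        m=np.array([proj(c,x/1e3,y,z/1e3) for z,x in zip(Z.ravel(),X.ravel())]).reshape(*X.shape,2).astype(np.float32)
        im=cv2.remap(c["pixels"],m[...,0],m[...,1],cv2.INTER_CUBIC)
        for z in(48,60,68): cv2.line(im,(0,int((75-z)*S)),(12,int((75-z)*S)),(0,0,255),1)
        t.append(im)
    rows.append(np.hstack(t))
cv2.imwrite("pics/f.png",np.vstack(rows))
E
```

```text
t 14.2 glass x -0.02 y -0.24 z 48.3 Fpush 5.73 Flat 0.27 Fz 1.1 g 50.5
0.018 0 nose crop px [146. 104.]
0.018 0 bend crop px [200. 132.]
0.018 0.015 nose crop px [146. 102.]
0.018 0.015 bend crop px [200. 130.]
0.018 0.11 nose crop px [148.  90.]
0.018 0.11 bend crop px [199. 121.]
-0.018 0 nose crop px [135. 171.]
-0.018 0 bend crop px [191. 199.]
-0.018 0.015 nose crop px [135. 169.]
-0.018 0.015 bend crop px [190. 197.]
-0.018 0.11 nose crop px [137. 157.]
-0.018 0.11 bend crop px [189. 188.]
```

View pics/f.png

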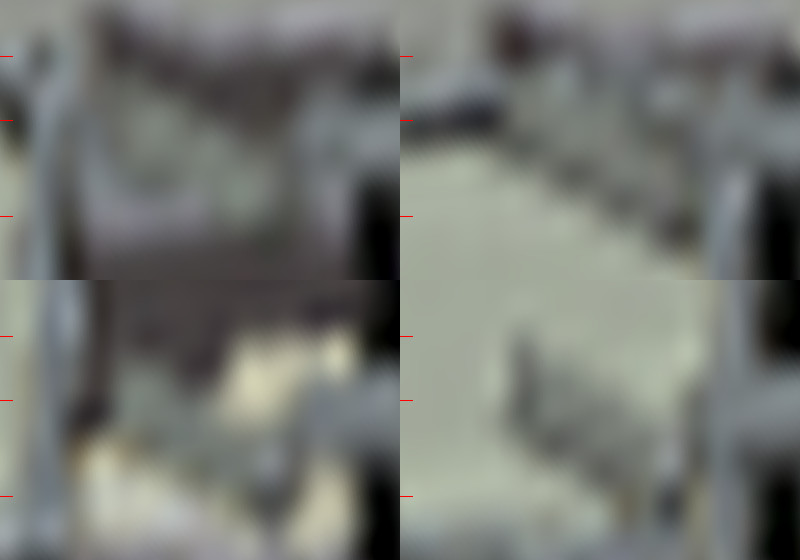

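Both clips match their "down" position: bends at the same height as before insertion, noses not raised. The rim is past them and the stop is met at under 10 N. Now I relax the push, release and retreat.

```bash
python3 -m inch '[[0.3,[0.015,0,0],0],[0.3,[0,0,0],0]]' >/dev/null; python3 -c "from h import *; rep()"
python3 -m inch '[[0.75,[0,0,0],0],[0.8,[0,0,0],0],[0.9,[0,0,0],0],[1,[0,0,0],0],[1,[0,0,0],0],[1,[0,0,0],0]]'
python3 -m inch '[[1,[0,0,-0.1],0],[1,[0,0,-0.3],0],[1,[0,0,-0.6],0],[1,[0,0,-0.8],0],[1,[0,0,-0.8],0],[1,[0.3,0,-0.8],0],[1,[0.6,0,-0.5],0],[1,[0.6,0,0],0],[1,[0.5,0,0],0],[1,[0,0,0],0]]'
python3 - <<'E'
from h import *
cc=capture("top"); s=capture("side")
a=np.radians(-24.52);u=np.array([np.cos(a),np.sin(a)]);n=np.array([-u[1],u[0]]); o=np.array([.55235,.2153])-.0014*n
def proj(c,x,y,z):
    p=np.append(o+x*u+y*n,z)-c["origin"]; q=rot(c["attitude"]).T@p
    return c["cx"]-c["fx"]*q[0]/q[2], c["cy"]+c["fy"]*q[1]/q[2]
g=cv2.cvtColor(s["pixels"],cv2.COLOR_BGR2GRAY)
# pane along fitting x at y=0,+-8 z=.049 : bright extent should be about -52..+52
for y in(-8,8): print([int(cv2.getRectSubPix(g,(1,1),tuple(map(float,proj(s,x/1e3,y/1e3,.049))))[0,0]) for x in range(-72,72,4)])
# near/far clip heights along clip planes: dark strip vs pane, at x=38
for y in(18,-18): print(y,[int(cv2.getRectSubPix(g,(1,1),tuple(map(float,proj(s,.038,y/1e3,z/1e3))))[0,0]) for z in range(72,44,-2)])
cv2.imwrite("pics/final_side.png",s["pixels"])
E
```

```text
t 14.45 glass x -0.19 y -0.25 z 48.34 Fpush 0.6 Flat -0.16 Fz -2.24 g 50.2
t: 15.05
ee_pos: [0.5323, 0.2242, 0.0483]
orientation: [0.0, 0.212, 0.977, 0.0]
force: [-0.4, -0.8, 0.2]
width: 1.0
grip_force: 0.0
t: 16.05
ee_pos: [0.4393, 0.2666, 0.2443]
orientation: [0.0, 0.211, 0.977, 0.0]
force: [0.8, -0.2, -0.0]
width: 1.0
grip_force: 0.0
[137, 117, 115, 119, 116, 110, 158, 162, 161, 162, 161, 161, 161, 162, 161, 161, 161, 161, 161, 160, 160, 161, 161, 162, 160, 124, 113, 121, 130, 151, 156, 115, 120, 121, 121, 122]
[139, 115, 112, 119, 120, 120, 155, 162, 160, 160, 161, 160, 161, 161, 162, 161, 161, 160, 162, 160, 161, 162, 160, 161, 161, 162, 161, 162, 161, 163, 161, 132, 113, 45, 11, 100]
18 [120, 104, 103, 104, 109, 115, 117, 118, 113, 104, 107, 127, 144, 153]
-18 [162, 162, 162, 156, 147, 137, 127, 118, 111, 108, 114, 123, 140, 156]
```

```bash
python3 -c "from cell import *; print(sign_off())"
```

```text
the job is handed in; nothing more can be done
None
```

I slid the small glass home on the rails with a peak push of about 9 N; camera checks before and after release show both clips down inside the rim. I let go, moved the arm clear and handed the job in at about 16 s, and did not touch the other things on the bench.

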